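# Fit the cover plate over the studs of a microscope stand

## Task

Cover the glowing lamp window of the microscope stand with its metal plate: lay the plate on top of the two brass studs, short of its place, then slide it back under the black lip, feeling for the moment both holes drop over the studs. Leave it lying flat and fully home on the stand, let go of it, and do not disturb the other things on the desk.

Things in the scene. Friction and masses are not known exactly. Their poses are not given: they have to be found in the camera images.
- home (a point): Centre of the round glowing lamp window on the flat top of the grey microscope stand, midway between the studs. The stand is fixed: 200 mm (x) by 240 mm (y), top face 60 mm above the desk, front edge at x = -105 mm. z up, x towards the lip at the back (away from the robot), y along the line of studs. It stands left or right on the desk, yawed up to 0.3 rad.
- stud_left (a point): Brass stud on the stand's top, at y = +60 mm from home; this point is at its foot. 12 mm in diameter, 7 mm tall, the top 2 mm tapering to 8 mm across.
- stud_right (a point): The same stud at y = -60 mm from home.
- lip (a point): Middle of the lower front edge of the black lip along the stand's back edge, 58 mm from home in x and 18 mm above the top face. The lip is 6 mm thick (its top 24 mm above the top face) and overhangs 21 mm, as far as a back wall 79 mm from home. The plate at home reaches 12 mm under it, so it cannot be lowered in from straight above.
- plate_handle (a point): Centre of the black bar handle of the loose aluminium cover plate, 34 mm above the plate's underside, over its middle. Bar 14 mm thick (x), 80 mm long (y), 24 mm high, on two 10 mm posts 60 mm apart. The plate starts flat on the desk, x away from the robot, yawed up to 0.4 rad. At home this point is 34 mm straight above point home.
- plate_under (a point): Middle of the plate's underside, 34 mm below the centre of the handle; axes the plate's, z up. The plate is 140 mm (x) by 160 mm (y), 5 mm thick, 0.27 to 0.5 kg, with two 16 mm through holes at y = +60 and -60 mm, x = 0; it is the same either way round. Riding on the studs this point is 7 mm above the stand's top face, at home on it.
- tool_pot: Bystander: yellow and black pot with two blue-headed tools, 72 mm in diameter, 140 mm high over all; origin at the centre of its underside.
- eyepiece_ring: Bystander: flat black ring 50 mm in diameter, 22 mm high; origin at the centre of its underside.
- driver: Bystander: screwdriver 150 mm long lying on the desk; origin below its middle, x along it.
- jar: Bystander: small jar with a green cap, 52 mm in diameter, 60 mm high; origin at the centre of its underside.
Not all that is in view belongs to the job. Of the things that look like the part that bears plate_handle, the largest one is meant.

How it is judged:
By the outcome, as a careful person would: the job done as asked, in the order asked, and still so for the second after the job is handed in, with the robot touching nothing.
It also fails if it takes over 48 s, if anything falls off the work surface, if the arm or the gripper's body presses on something with over 40 N, if the wrist force passes 120 N, or if a joint passes its speed limit or range.

## Robot

A 6-joint arm with a two-finger parallel gripper is mounted at the origin on the work surface. World frame = base frame: x ahead of the robot, y to its left, z up, the work surface at z = 0. Lengths are in m, angles in degrees, forces in N, time in s.
With the tool pointing down it reaches from about 0.35 to 0.875 m from the base axis. Payload 4.2 kg.
Tool frame: the origin (TCP) lies at the very end of the fingers, on their centre line; the grasp point (between the pads) lies 19 mm behind it; z points along the fingers, y is the line along which they close (so a half turn about z gives the same grasp; the last joint's range is limited). The gripper opens to 87 mm and grips with 3 to 60 N. Pads are 19 mm wide; open, the fingers measure 117 mm over their backs; the gripper's body (75 mm by 190 mm) begins 51 mm behind the grasp point.
Start: joints at [-54.569, 22.042, 0.453, 0, -68.411, -14.817], TCP at [0.22, -0.585, 0.223] pointing down, gripper open.
Joint ranges: [-179.83, 179.83], [-69.29, 118.12], [-61.27, 80.66], [-181.25, 117.63], [-171.15, -9.14], [-177.46, 177.46]. Speed limits (degrees/s): [159.86, 159.86, 180, 180, 180, 180].

## Interface

Orientations are given as a 3x3 rotation matrix whose columns are the frame's x, y, z axes.
In Python, from station import * gives the robot as it stands.
- The arm moves only by the shell command python3 -m pendant 'ROWS'. ROWS is JSON, a list of rows, each an object of numbers: "x", "y", "z": the shift along the world's x, y, z normalised to -1 to 1, where 1 is 250 mm; "rx", "ry", "rz": the turn, a rotation vector about the world's x, y, z normalised to -1 to 1, where 1 is 180 degrees; "claw": the opening, from 0 (shut) to 1 (fully open). A call has exactly 8 rows; each row is the pose to reach, as a shift and turn from the pose commanded when the call began, turning the shorter way round; what a row does not reach only later rows make up. A row lasts 1/8 s, in which the tool goes at most 62.5 mm and 10.7 degrees, less where a joint would pass 70% of its speed; a pose out of reach is approached as far as the arm can. A call with a number of a shift or a turn outside -1 to 1 is refused whole. A call with a gripper value outside its range is refused whole. The fingers move at their own pace and stop on an object; the grip force is fixed at half the most. Time passes only in rows, so rows that repeat a pose let the fingers close, or fill a call up. It gives the time, the measured TCP pose, the force, the opening and the grip force at its end, in the units of the state.
- sense(): the state, without advancing time (a new reading comes with each control period).
- capture(name): name is "side" or "top" or "wrist"; returns a dict with "color" (480x640x3 uint8, red, green, blue), "mtx" (3x3 intrinsics, pixels), "world_to_cam" (4x4, takes a point from world to camera coordinates). Camera axes: x right, y up, looking along -z (the intrinsics and any distortion apply to the point x, -y, -z); pixel columns grow to the right and rows downward; lengths in m; the calibration is good to about 2 mm. A picture is of the moment at which its call begins. There is no depth.
- finish_job(): hands the job in; it is judged then, once.
Trained networks look in a picture, given as the dict that the camera call returned (one of the last four; its "shot" number tells which), for a name from the list of things; names that differ only in an ending like _2 or _b are one class to them, and where a whole thing is asked for, a point or a joint stands for the part that bears it (a point fixed in the world has none). Each returns a list of dicts, best first, with "conf" (0 to 1); they miss things now and then, are a little off and sometimes report something else, mostly with a low value. They report only what shows in the picture. A call takes as long as a camera call. They do not tell look-alikes from the thing itself.
- search_frame(picture, label): "centre" ([column, row] in pixels, amid what is visible of it).
- regions_of(picture, label): "region" (480x640 bool, what is visible of it) and "centre" ([column, row] in pixels, amid what is visible of it).
The state is a dict: "time_s": time; "joints": joint angles; "joint_velocities": joint speeds; "effort": joint torques, N m; "tcp_pos": TCP position; "ee_rot": TCP orientation; "wrist_force": force on the tool from outside, world axes, zero at the start; "moment": the same for the moment, N m; "gripper_width": opening from 0.0 (shut) to 1.0 (fully open); "gripper_force": force on a finger pad.
Only numpy, scipy, OpenCV 4.12 (cv2) and the standard library are available. Lean on these libraries where they do the work, as an engineer would, in place of code of your own. Each camera call takes 0.05 s, during which the arm holds its last target. There are 200 camera calls.

## Working session

There is one attempt and no reset: what is moved stays moved. The work goes in short steps, Python scripts to look and compute and a shell command to move; the robot and the scene stay as the last step left them, time stands still between calls to the robot, and variables do not carry over. Pictures are saved under pics/ and viewed, at most 10 in all, crops included, and the job is handed in when it is done.

```bash
mkdir -p pics; ls
cat > h.py <<'E'
from station import *
import numpy as np, cv2
def ray(p,uv):
    M=np.array(p["world_to_cam"]);R=M[:3,:3];t=M[:3,3]
    d=np.linalg.inv(np.array(p["mtx"]))@np.array([uv[0],uv[1],1.])
    return -R.T@t, R.T@(d*[1,-1,-1])
def onz(p,uv,z):
    o,d=ray(p,uv); return o+d*(z-o[2])/d[2]
def tri(obs):
    A=np.zeros((3,3));b=np.zeros(3)
    for p,uv in obs:
        o,d=ray(p,uv);d=d/np.linalg.norm(d);P=np.eye(3)-np.outer(d,d);A+=P;b+=P@o
    X=np.linalg.solve(A,b)
    return X,[np.linalg.norm(proj(p,X)-uv) for p,uv in obs]
def proj(p,X):
    M=np.array(p["world_to_cam"]);c=M[:3,:3]@X+M[:3,3]
    q=np.array(p["mtx"])@(c*[1,-1,-1]);return q[:2]/q[2]
def save(p,n): cv2.imwrite(f"pics/{n}.png",p["color"][:,:,::-1])
E
python3 - <<'E'
from h import *
P={n:capture(n) for n in("top","side","wrist")}
for n,p in P.items():
    print(n,p.keys(),(-np.array(p["world_to_cam"])[:3,:3].T@np.array(p["world_to_cam"])[:3,3]).round(3))
    for l in("home","stud_left","stud_right","lip","plate_handle","plate_under","tool_pot","eyepiece_ring","driver","jar"):
        try: print(n,l,[(np.round(r["centre"]).tolist(),round(r["conf"],2)) for r in search_frame(p,l)][:4])
        except Exception as e: print(l,e)
cv2.imwrite("pics/a.png",np.hstack([cv2.resize(P[n]["color"],(400,300)) for n in("side","wrist")])[:,:,::-1])
save(P["top"],"top")
print(sense())
E
```

```text
pics
top dict_keys(['color', 'mtx', 'world_to_cam', 'shot']) [0.381 0.077 0.867]
top home [([463.0, 263.0], 0.64)]
top stud_left [([461.0, 267.0], 0.89)]
top stud_right [([460.0, 268.0], 0.63)]
top lip [([462.0, 268.0], 0.71)]
top plate_handle [([139.0, 262.0], 0.92), ([240.0, 252.0], 0.89), ([223.0, 378.0], 0.7), ([463.0, 266.0], 0.46)]
top plate_under [([244.0, 254.0], 0.94), ([140.0, 264.0], 0.9), ([221.0, 380.0], 0.78)]
top tool_pot [([343.0, 113.0], 0.9), ([464.0, 266.0], 0.67)]
top eyepiece_ring [([365.0, 324.0], 0.54), ([244.0, 255.0], 0.44)]
top driver [([262.0, 140.0], 0.8)]
top jar [([479.0, 139.0], 0.61)]
side dict_keys(['color', 'mtx', 'world_to_cam', 'shot']) [0.009 0.593 0.591]
side home []
side stud_left [([414.0, 222.0], 0.72)]
side stud_right [([411.0, 220.0], 0.72), ([261.0, 322.0], 0.54)]
side lip [([410.0, 222.0], 0.62)]
side plate_handle [([175.0, 391.0], 0.84), ([354.0, 408.0], 0.69)]
side plate_under [([175.0, 394.0], 0.89), ([261.0, 323.0], 0.73), ([354.0, 404.0], 0.63)]
side tool_pot [([253.0, 205.0], 0.66), ([261.0, 322.0], 0.44), ([401.0, 290.0], 0.43)]
sid
[... 445 characters left out ...]
281e+01, -1.48164985e+01]), 'joint_velocities': array([-0.05603602, -0.03778699,  0.15044289,  0.00666626,  0.00037807,
        0.00618146]), 'effort': array([-5.58139418e-04, -3.90458608e+01,  1.87623024e+01,  4.22466829e+00,
        1.54924707e-02, -6.09595872e-06]), 'tcp_pos': array([ 0.22009545, -0.58495834,  0.22257239]), 'ee_rot': array([[-9.35962017e-01, -3.52100979e-01,  4.81754608e-05],
       [-3.52100981e-01,  9.35962017e-01, -3.87806849e-05],
       [-3.14356843e-05, -5.32598751e-05, -9.99999998e-01]]), 'wrist_force': array([ 0.84471923,  0.41914018, -0.1446836 ]), 'moment': array([-0.00845565,  0.01393349, -0.06923835]), 'gripper_force': 0.0, 'gripper_width': 0.9978475474903776}
```

View pics/top.png

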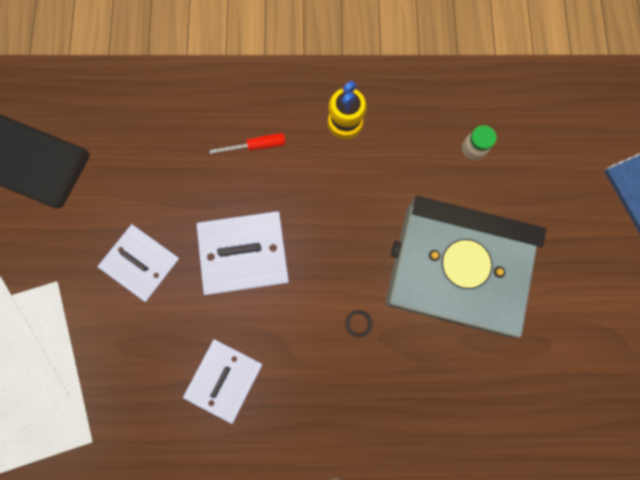

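View pics/a.png

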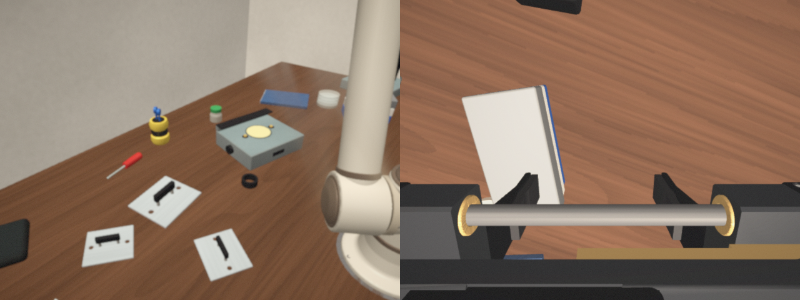

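The top view has three look-alike plates: (139,262) small, (222,380) small and (242,252) large. I choose the large one, which shows in the side view at about (263,321). The stand is on the right, with its lamp at (467,264), studs at (434,255) and (500,272), and the lip along the top edge.

Run:
```python
from h import *
import pickle
T=capture("top");S=capture("side");pickle.dump((T,S),open("ts.pkl","wb"))
def blobs(p,mask,box,amin=8):
    m=np.zeros(mask.shape,np.uint8);x0,y0,x1,y1=box;m[y0:y1,x0:x1]=mask[y0:y1,x0:x1]
    n,_,st,c=cv2.connectedComponentsWithStats(m)
    return [(c[i].round(1).tolist(),int(st[i,4])) for i in range(1,n) if st[i,4]>=amin]
for n,p,pb,sb in(("T",T,(190,205,295,300),(385,195,550,340)),("S",S,(205,280,325,365),(340,170,490,270))):
    h=cv2.cvtColor(p["color"],cv2.COLOR_RGB2HSV).astype(int)
    print(n,"dark",blobs(p,h[...,2]<80,pb)); 
    print(n,"hole",blobs(p,(h[...,1]>90)&(h[...,2]>60)&(h[...,2]<170),pb))
    print(n,"lamp",blobs(p,(h[...,2]>200)&(h[...,1]>60)&(h[...,0]>22)&(h[...,0]<40),sb))
    print(n,"stud",blobs(p,(h[...,0]<25)&(h[...,1]>120)&(h[...,2]>120),sb,5))
    print(n,"lip",blobs(p,h[...,2]<60,sb))
c=T["color"][190:350,180:560];cv2.imwrite("pics/c.png",np.vstack([cv2.resize(c,(760,320)),cv2.resize(S["color"][160:370,205:500],(760,540))[:270]])[:,:,::-1])
print(T["mtx"],S["mtx"])
```

```text
T dark [([252.8, 249.3], 16), ([225.7, 253.6], 12)]
T hole [([243.1, 250.7], 3362), ([272.6, 247.6], 13), ([210.4, 256.6], 13)]
T lamp [([466.6, 263.5], 1701)]
T stud [([400.5, 195.2], 35), ([448.2, 199.3], 9), ([457.6, 199.9], 12), ([403.6, 205.8], 5), ([434.5, 254.6], 50), ([499.6, 271.4], 50), ([533.8, 289.4], 21), ([539.3, 301.8], 146), ([391.4, 310.3], 63), ([419.0, 318.1], 57), ([396.8, 317.2], 6)]
T lip [([427.4, 201.7], 38), ([442.1, 205.5], 14), ([449.5, 207.3], 15), ([509.2, 227.7], 1164), ([396.6, 243.8], 12), ([394.1, 253.3], 18)]
S dark [([262.3, 306.5], 403)]
S hole [([275.9, 315.3], 3869), ([224.3, 353.0], 868), ([241.6, 338.8], 8)]
S lamp [([413.2, 210.1], 584)]
S stud [([357.2, 170.6], 5), ([379.9, 179.5], 294), ([413.4, 172.8], 18), ([439.0, 176.6], 30), ([442.8, 185.1], 36), ([341.4, 200.4], 26), ([433.2, 202.4], 9), ([343.6, 232.2], 201), ([392.0, 217.5], 10), ([357.9, 246.3], 18), ([353.0, 249.8], 10), ([460.2, 251.6], 5), ([359.7, 261.5], 81), ([463.1, 262.3], 225), ([426.8, 265.0], 120), ([384.2, 266.9], 58), ([484.1, 262.9], 10)]
S lip [([389.0, 190.0], 699), ([366.9, 239.2], 108), ([445.1, 243.8], 79)]
[[453.12539797   0.         323.79551475]
 [  0.         453.12539797 242.95535359]
 [  0.           0.           1.        ]] [[469.47958656   0.         321.85305198]
 [  0.         469.47958656 235.97586231]
 [  0.           0.           1.        ]]
```

View pics/c.png

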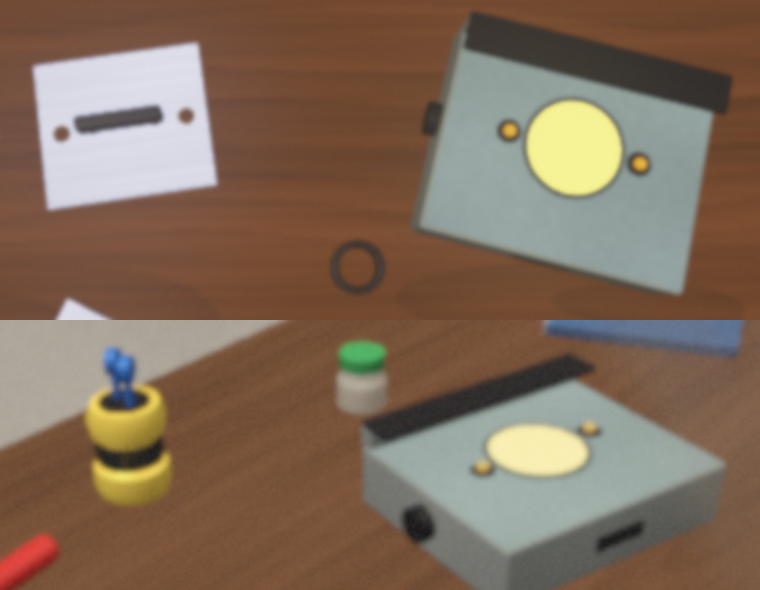

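The crop shows the large plate with its bar handle at top (239,249) and holes at (210.4,256.6) and (272.6,247.6). The stand's studs show at (434.5,254.6) and (499.6,271.4). Next I triangulate.

Run:
```python
from h import *
import pickle
T,S=pickle.load(open("ts.pkl","rb"))
r=lambda a:(np.round(a[0]*1000,1),np.round(a[1],1))
print("handle",r(tri([(T,(239,249.2)),(S,(262.3,306.5))])))
print("lamp",r(tri([(T,(466.6,263.5)),(S,(413.2,210.1))])))
print("studL",r(tri([(T,(434.5,254.6)),(S,(392.0,217.5))])))
print("studR",r(tri([(T,(499.6,271.4)),(S,(433.2,202.4))])))
hl=onz(T,(210.4,256.6),.003);hr=onz(T,(272.6,247.6),.003)
print("holes mid",(hl+hr)/2*1e3,np.linalg.norm(hl-hr),"yaw",np.degrees(np.arctan2(-(hl-hr)[0],(hl-hr)[1])))
print("handle@.034",onz(T,(239,249.2),.040)*1e3)
for z in(.06,.067):
  a=onz(T,(434.5,254.6),z);b=onz(T,(499.6,271.4),z);print((a+b)/2*1e3,np.linalg.norm(a-b),"yaw",np.degrees(np.arctan2(-(a-b)[0],(a-b)[1])))
print("lamp@.06",onz(T,(466.6,263.5),.06)*1e3)
for n,uv in(("ring",(359,323)),("jar",(483,138)),("pot",(347,105)),("plate2",(222,380)),("plate3",(139,262)),("drv",(285,140))):print(n,onz(T,uv,.02)*1e3)
s=sense();print(s["ee_rot"][:,1],s["time_s"])
```

```text
handle (array([526.2, 215.9,  31.2]), array([0.3, 0.3]))
lamp (array([ 491.1, -199.9,   59.5]), array([0.2, 0.1]))
studL (array([ 507.6, -142.6,   59.9]), array([0., 0.]))
studR (array([ 476.2, -258.8,   59.6]), array([0.3, 0.2]))
holes mid [525.05042027 215.08820327   3.        ] 0.1200883128847461 yaw 7.865859841204543
handle@.034 [524.30349456 214.04922218  40.        ]
[ 491.68854704 -200.70094429   60.        ] 0.1206611698788309 yaw -15.29310929037494
[ 490.72467482 -198.29519473   67.        ] 0.11961442287082243 yaw -15.293109290374948
lamp@.06 [ 490.75414557 -199.92914892   60.        ]
ring [387.61538919  -6.00855821  20.        ]
jar [ 749.29466213 -264.73812669   20.        ]
pot [821.14848237   6.47868891  20.        ]
plate2 [290.17203718 242.66404294  20.        ]
plate3 [505.21467038 403.24281602  20.        ]
drv [746.59601856 131.21184872  20.        ]
[-3.52089925e-01  9.35966175e-01 -6.49194889e-05] 1.75
```

```bash
python3 -m pendant '[{"x":0.06,"y":0.15,"rz":0.025,"claw":0.6},{"x":0.12,"y":0.3,"rz":0.05,"claw":0.6},{"x":0.18,"y":0.45,"rz":0.07,"claw":0.6},{"x":0.24,"y":0.6,"rz":0.09,"claw":0.6},{"x":0.3,"y":0.75,"rz":0.11,"claw":0.6},{"x":0.36,"y":0.9,"rz":0.13,"claw":0.6},{"x":0.4,"y":1,"rz":0.145,"claw":0.6},{"x":0.4,"y":1,"rz":0.145,"claw":0.6}]'
python3 -m pendant '[{"x":0.05,"y":0.15,"rz":0.025,"claw":0.6},{"x":0.1,"y":0.3,"rz":0.05,"claw":0.6},{"x":0.15,"y":0.45,"rz":0.07,"claw":0.6},{"x":0.2,"y":0.6,"rz":0.09,"claw":0.6},{"x":0.25,"y":0.75,"rz":0.11,"claw":0.6},{"x":0.3,"y":0.9,"rz":0.13,"claw":0.6},{"x":0.35,"y":1,"rz":0.145,"claw":0.6},{"x":0.35,"y":1,"rz":0.145,"claw":0.6}]'
python3 -m pendant '[{"x":0.05,"y":0.15,"rz":0.025,"claw":0.6},{"x":0.1,"y":0.3,"rz":0.05,"claw":0.6},{"x":0.15,"y":0.45,"rz":0.07,"claw":0.6},{"x":0.2,"y":0.6,"rz":0.09,"claw":0.6},{"x":0.25,"y":0.75,"rz":0.11,"claw":0.6},{"x":0.3,"y":0.9,"rz":0.13,"claw":0.6},{"x":0.3,"y":1,"rz":0.14,"claw":0.6},{"x":0.3,"y":1,"rz":0.14,"claw":0.6}]'
python3 -c "
from h import *
p=capture('wrist');save(p,'w1');s=sense();print(s['tcp_pos'],np.degrees(np.arctan2(s['ee_rot'][1,1],s['ee_rot'][0,1])))
print([(r['centre'],r['conf']) for r in search_frame(p,'plate_handle')],proj(p,np.array([.5253,.2152,.034])),proj(p,np.array([.5253,.2152,.046])))"
```

```text
[ 0.22007122 -0.58494727  0.22256162] 110.61276604048739
[] [775.67804289 609.66696031] [786.0787162  620.63712013]$[0]: bad value
$[0]: bad value
$[0]: bad value
```

View pics/w1.png

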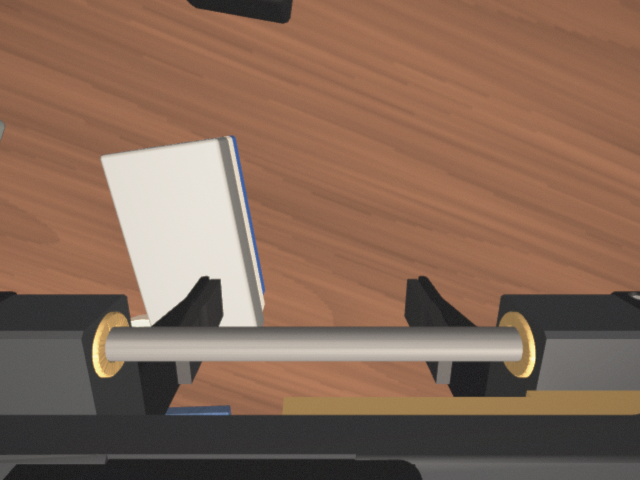

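The arm hasn't moved: the calls were refused, probably because each row needs every key. The picture shows only the start view, with papers at (180,230). I'll resend with full rows.

```bash
python3 -m pendant '[{"x":0.06,"y":0.15,"z":0,"rx":0,"ry":0,"rz":0.025,"claw":0.6},{"x":0.12,"y":0.3,"z":0,"rx":0,"ry":0,"rz":0.05,"claw":0.6},{"x":0.18,"y":0.45,"z":0,"rx":0,"ry":0,"rz":0.07,"claw":0.6},{"x":0.24,"y":0.6,"z":0,"rx":0,"ry":0,"rz":0.09,"claw":0.6},{"x":0.3,"y":0.75,"z":0,"rx":0,"ry":0,"rz":0.11,"claw":0.6},{"x":0.36,"y":0.9,"z":0,"rx":0,"ry":0,"rz":0.13,"claw":0.6},{"x":0.4,"y":1,"z":0,"rx":0,"ry":0,"rz":0.145,"claw":0.6},{"x":0.4,"y":1,"z":0,"rx":0,"ry":0,"rz":0.145,"claw":0.6}]'
```

```text
time_s: 2.85
tcp_pos: [0.3206, -0.3339, 0.223]
ee_rot: [[-0.684, -0.73, 0.001], [-0.73, 0.684, -0.0], [-0.0, -0.001, -1.0]]
wrist_force: [-0.6, -0.8, 0.3]
gripper_width: 0.602
gripper_force: 0.0
```

```bash
python3 -m pendant '[{"x":0.06,"y":0.15,"z":0,"rx":0,"ry":0,"rz":0.025,"claw":0.6},{"x":0.12,"y":0.3,"z":0,"rx":0,"ry":0,"rz":0.05,"claw":0.6},{"x":0.18,"y":0.45,"z":0,"rx":0,"ry":0,"rz":0.07,"claw":0.6},{"x":0.24,"y":0.6,"z":0,"rx":0,"ry":0,"rz":0.09,"claw":0.6},{"x":0.3,"y":0.75,"z":0,"rx":0,"ry":0,"rz":0.11,"claw":0.6},{"x":0.34,"y":0.9,"z":0,"rx":0,"ry":0,"rz":0.13,"claw":0.6},{"x":0.36,"y":1,"z":0,"rx":0,"ry":0,"rz":0.145,"claw":0.6},{"x":0.36,"y":1,"z":0,"rx":0,"ry":0,"rz":0.145,"claw":0.6}]'
python3 -m pendant '[{"x":0.05,"y":0.15,"z":0,"rx":0,"ry":0,"rz":0.025,"claw":0.6},{"x":0.1,"y":0.3,"z":0,"rx":0,"ry":0,"rz":0.05,"claw":0.6},{"x":0.15,"y":0.45,"z":0,"rx":0,"ry":0,"rz":0.07,"claw":0.6},{"x":0.2,"y":0.6,"z":0,"rx":0,"ry":0,"rz":0.09,"claw":0.6},{"x":0.25,"y":0.75,"z":0,"rx":0,"ry":0,"rz":0.11,"claw":0.6},{"x":0.28,"y":0.9,"z":0,"rx":0,"ry":0,"rz":0.13,"claw":0.6},{"x":0.3,"y":1,"z":0,"rx":0,"ry":0,"rz":0.14,"claw":0.6},{"x":0.3,"y":1,"z":0,"rx":0,"ry":0,"rz":0.14,"claw":0.6}]'
python3 -c "
from h import *
p=capture('wrist');save(p,'w2');s=sense();print(s['tcp_pos'],np.degrees(np.arctan2(s['ee_rot'][1,1],s['ee_rot'][0,1])))
print([(r['centre'],r['conf']) for r in search_frame(p,'plate_handle')],proj(p,np.array([.5253,.2152,.034])),proj(p,np.array([.5253,.2152,.046])))"
```

```text
time_s: 3.85
tcp_pos: [0.4107, -0.0845, 0.2227]
ee_rot: [[-0.294, -0.956, 0.0], [-0.956, 0.294, -0.0], [0.0, -0.0, -1.0]]
wrist_force: [-0.4, -0.9, 0.1]
gripper_width: 0.605
gripper_force: 0.0
time_s: 4.85
tcp_pos: [0.4856, 0.1654, 0.2222]
ee_rot: [[0.139, -0.99, -0.001], [-0.99, -0.139, -0.001], [0.0, 0.001, -1.0]]
wrist_force: [0.1, -0.7, -0.0]
gripper_width: 0.6
gripper_force: 0.0
[0.48512053 0.16461654 0.22218353] -172.03318429445412
[([275.9, 231.4], 0.79), ([273.4, 382.0], 0.78), ([471.6, 274.6], 0.73)] [266.47125788 253.00587211] [264.99418416 257.16294886]
```

View pics/w2.png

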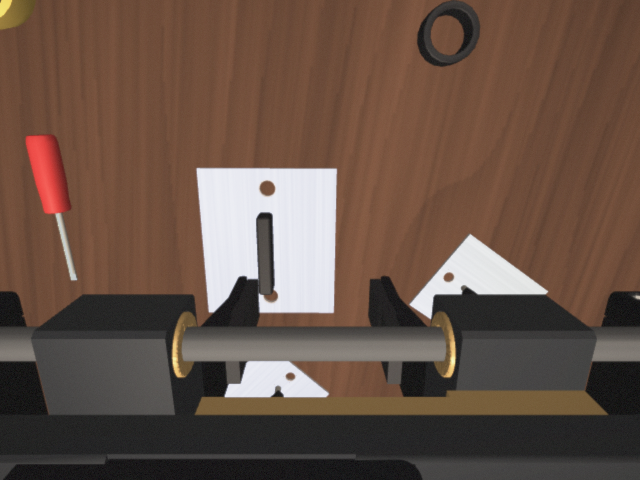

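The wrist view shows the large plate's handle at (265,254), within 2 px of the prediction, and the gripper is aligned with it. I'll descend and grip.

```bash
python3 -m pendant '[{"x":0.08,"y":0.1,"z":0,"rx":0,"ry":0,"rz":0,"claw":0.6},{"x":0.16,"y":0.2,"z":-0.1,"rx":0,"ry":0,"rz":0,"claw":0.6},{"x":0.16,"y":0.2,"z":-0.25,"rx":0,"ry":0,"rz":0,"claw":0.6},{"x":0.16,"y":0.2,"z":-0.4,"rx":0,"ry":0,"rz":0,"claw":0.6},{"x":0.16,"y":0.2,"z":-0.55,"rx":0,"ry":0,"rz":0,"claw":0.6},{"x":0.16,"y":0.2,"z":-0.7,"rx":0,"ry":0,"rz":0,"claw":0.6},{"x":0.16,"y":0.2,"z":-0.78,"rx":0,"ry":0,"rz":0,"claw":0.6},{"x":0.16,"y":0.2,"z":-0.824,"rx":0,"ry":0,"rz":0,"claw":0.6}]'
python3 -m pendant '[{"x":0,"y":0,"z":0,"rx":0,"ry":0,"rz":0,"claw":0.6},{"x":0,"y":0,"z":0,"rx":0,"ry":0,"rz":0,"claw":0},{"x":0,"y":0,"z":0,"rx":0,"ry":0,"rz":0,"claw":0},{"x":0,"y":0,"z":0,"rx":0,"ry":0,"rz":0,"claw":0},{"x":0,"y":0,"z":0,"rx":0,"ry":0,"rz":0,"claw":0},{"x":0,"y":0,"z":0,"rx":0,"ry":0,"rz":0,"claw":0},{"x":0,"y":0,"z":0,"rx":0,"ry":0,"rz":0,"claw":0},{"x":0,"y":0,"z":0,"rx":0,"ry":0,"rz":0,"claw":0}]'
```

```text
time_s: 5.95
tcp_pos: [0.5247, 0.2135, 0.0157]
ee_rot: [[0.138, -0.99, -0.001], [-0.99, -0.138, -0.001], [0.001, 0.002, -1.0]]
wrist_force: [-0.2, -0.5, 0.1]
gripper_width: 0.599
gripper_force: 0.0
time_s: 6.95
tcp_pos: [0.5254, 0.2153, 0.0168]
ee_rot: [[0.14, -0.99, 0.001], [-0.99, -0.14, 0.0], [-0.0, -0.001, -1.0]]
wrist_force: [1.2, 0.8, 1.5]
gripper_width: 0.157
gripper_force: 30.0
```

```bash
python3 -m pendant '[{"x":0,"y":0,"z":0.04,"rx":0,"ry":0,"rz":0,"claw":0},{"x":0,"y":0,"z":0.14,"rx":0,"ry":0,"rz":0,"claw":0},{"x":0,"y":0,"z":0.26,"rx":0,"ry":0,"rz":0,"claw":0},{"x":0,"y":0,"z":0.38,"rx":0,"ry":0,"rz":0,"claw":0},{"x":0,"y":-0.02,"z":0.5,"rx":0,"ry":0,"rz":0,"claw":0},{"x":0,"y":-0.06,"z":0.57,"rx":0,"ry":0,"rz":0,"claw":0},{"x":0,"y":-0.14,"z":0.6,"rx":0,"ry":0,"rz":0,"claw":0},{"x":0,"y":-0.24,"z":0.6,"rx":0,"ry":0,"rz":0,"claw":0}]'
python3 -m pendant '[{"x":-0.01,"y":-0.12,"z":0,"rx":0,"ry":0,"rz":-0.005,"claw":0},{"x":-0.02,"y":-0.24,"z":0,"rx":0,"ry":0,"rz":-0.01,"claw":0},{"x":-0.03,"y":-0.37,"z":0,"rx":0,"ry":0,"rz":-0.02,"claw":0},{"x":-0.05,"y":-0.5,"z":0,"rx":0,"ry":0,"rz":-0.03,"claw":0},{"x":-0.07,"y":-0.63,"z":0,"rx":0,"ry":0,"rz":-0.04,"claw":0},{"x":-0.09,"y":-0.76,"z":0,"rx":0,"ry":0,"rz":-0.05,"claw":0},{"x":-0.1,"y":-0.88,"z":0,"rx":0,"ry":0,"rz":-0.06,"claw":0},{"x":-0.11,"y":-1,"z":0,"rx":0,"ry":0,"rz":-0.065,"claw":0}]'
python3 -m pendant '[{"x":-0.02,"y":-0.1,"z":0,"rx":0,"ry":0,"rz":-0.01,"claw":0},{"x":-0.04,"y":-0.2,"z":0,"rx":0,"ry":0,"rz":-0.025,"claw":0},{"x":-0.07,"y":-0.29,"z":0,"rx":0,"ry":0,"rz":-0.04,"claw":0},{"x":-0.1,"y":-0.36,"z":0,"rx":0,"ry":0,"rz":-0.055,"claw":0},{"x":-0.11,"y":-0.398,"z":0,"rx":0,"ry":0,"rz":-0.065,"claw":0},{"x":-0.11,"y":-0.398,"z":0,"rx":0,"ry":0,"rz":-0.065,"claw":0},{"x":-0.11,"y":-0.398,"z":0,"rx":0,"ry":0,"rz":-0.065,"claw":0},{"x":-0.11,"y":-0.398,"z":0,"rx":0,"ry":0,"rz":-0.065,"claw":0}]'
python3 -c "
from h import *
p=capture('wrist');t=capture('top');d=capture('side');s=sense();print(s['tcp_pos'],np.degrees(np.arctan2(s['ee_rot'][1,1],s['ee_rot'][0,1])),s['wrist_force'],s['moment'])
import pickle;pickle.dump((p,t,d),open('pre.pkl','wb'))
cv2.imwrite('pics/pre.png',np.vstack([np.hstack([cv2.resize(p['color'],(400,300)),cv2.resize(t['color'],(400,300))]),np.hstack([cv2.resize(d['color'],(400,300)),cv2.resize(d['color'][140:290,320:520],(400,300))])])[:,:,::-1])"
```

```text
time_s: 7.95
tcp_pos: [0.5243, 0.1535, 0.1661]
ee_rot: [[0.139, -0.99, -0.001], [-0.99, -0.139, -0.0], [0.0, 0.002, -1.0]]
wrist_force: [-0.2, 1.0, -4.6]
gripper_width: 0.159
gripper_force: 30.0
time_s: 8.95
tcp_pos: [0.4955, -0.0969, 0.1653]
ee_rot: [[-0.066, -0.998, -0.004], [-0.998, 0.066, 0.0], [0.0, 0.004, -1.0]]
wrist_force: [-0.4, -0.5, -3.7]
gripper_width: 0.158
gripper_force: 30.0
time_s: 9.95
tcp_pos: [0.4703, -0.1939, 0.1666]
ee_rot: [[-0.264, -0.964, 0.0], [-0.964, 0.264, 0.0], [-0.0, -0.0, -1.0]]
wrist_force: [-0.1, -0.2, -3.2]
gripper_width: 0.162
gripper_force: 30.0
[ 0.47026987 -0.19403801  0.1665589 ] 164.66087356019304 [-0.07336051 -0.31385169 -3.8177911 ] [0.01321013 0.12628683 0.00441998]
```

View pics/pre.png

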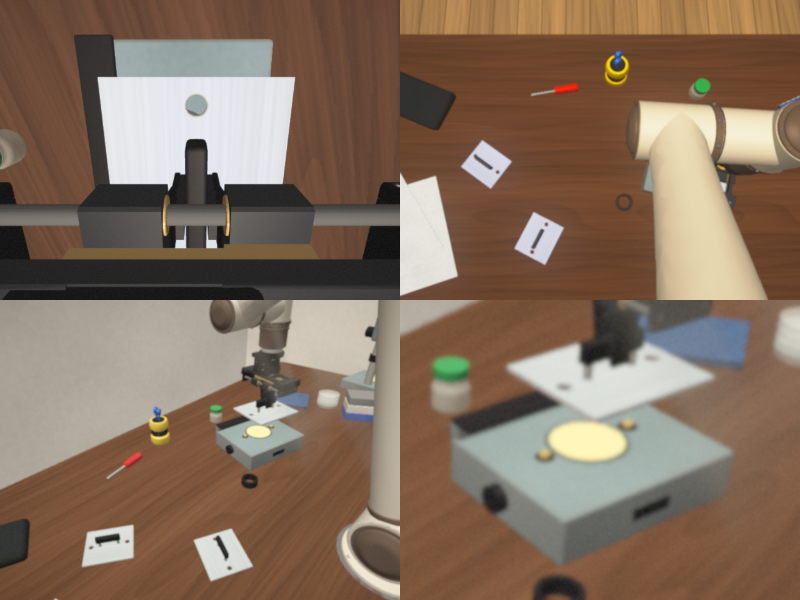

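The plate hangs level above the stand and parallel to it. One hole shows at (393,210) in the full-size wrist view. I'll check the plate's offset in the grip from that hole and from the edges.

Run:
```python
from h import *
import pickle
p,t,d=pickle.load(open('pre.pkl','rb'));s=sense();tcp=s["tcp_pos"]
hom=np.array([.4912,-.2,.06]);yaw=np.radians(-15.3);X=np.array([np.cos(yaw),np.sin(yaw),0]);Y=np.array([-X[1],X[0],0])
g=p["color"].astype(int);hsv=cv2.cvtColor(p["color"],cv2.COLOR_RGB2HSV)
white=((hsv[...,2]>205)&(hsv[...,1]<30)).astype(np.uint8)
sub=1-white[185:240,370:420];n,_,st,c=cv2.connectedComponentsWithStats(sub)
i=1+np.argmax(st[1:,4]);uv=c[i]+[370,185];print("hole px",uv,st[i])
zt=tcp[2]-.0168+.005
h=onz(p,uv,zt-.001);print("hole rel tcp in stand axes mm",(h-tcp)@X*1e3,(h-tcp)@Y*1e3)
def edge(m,cols):  # first row per column
    r=np.array([np.argmax(m[:,c]) for c in cols]);k=np.polyfit(cols,r,1);return k
print("plate y- edge"); k=edge(white,np.arange(180,460,5));a=onz(p,(180,np.polyval(k,180)),zt);b=onz(p,(460,np.polyval(k,460)),zt);v=a-b
print((a-tcp)@Y*1e3,(b-tcp)@Y*1e3,"ang rel stand",np.degrees(np.arctan2(v@Y,v@X)))
grey=((abs(hsv[...,0].astype(int)-90)<25)&(hsv[...,1]>15)&(hsv[...,2]>100)).astype(np.uint8);grey[:55]=0
k=edge(grey,np.arange(240,420,5));a=onz(p,(240,np.polyval(k,240)),.06);b=onz(p,(420,np.polyval(k,420)),.06);v=a-b
print("stand y- edge rel home Y",(a-hom)@Y*1e3,(b-hom)@Y*1e3,"ang",np.degrees(np.arctan2(v@Y,v@X)))
# front edge of stand
row=np.arange(90,145,5);r=np.array([639-np.argmax(grey[y,::-1]) for y in row]);print(r)
pts=[onz(p,(q,y),.06) for q,y in zip(r,row)];print("front X",[round((q-hom)@X*1e3,1) for q in pts])
l=np.array([np.argmax(grey[y]) for y in row]);print("lip X at z.078-.084",[round((onz(p,(q,y),.081)-hom)@X*1e3,1) for q,y in zip(l,row)])
```

```text
Traceback (most recent call last):
ValueError: attempt to get argmax of an empty sequence
```

```bash
cat > m.py <<'E'
from h import *
import pickle
p,t,d=pickle.load(open('pre.pkl','rb'));s=sense();tcp=s["tcp_pos"]
hom=np.array([.4912,-.2,.06]);yaw=np.radians(-15.3);X=np.array([np.cos(yaw),np.sin(yaw),0]);Y=np.array([-X[1],X[0],0])
g=p["color"].astype(int);hsv=cv2.cvtColor(p["color"],cv2.COLOR_RGB2HSV)
for q in((315,168),(250,168),(315,90),(150,90),(250,40)):print(q,hsv[q[1],q[0]],end=" ")
white=((hsv[...,2]>205)&(hsv[...,1]<30)).astype(np.uint8)
sub=1-white[140:196,285:345];n,_,st,c=cv2.connectedComponentsWithStats(sub)
i=1+np.argmax(st[1:,4]);uv=c[i]+[285,140];print("\nhole px",uv,st[i])
zt=tcp[2]-.0168+.005
h=onz(p,uv,zt-.001);print("hole rel tcp in stand axes mm",(h-tcp)@X*1e3,(h-tcp)@Y*1e3)
def edge(m,cols):
    r=np.array([np.argmax(m[:,c]) for c in cols]);return np.polyfit(cols,r,1)
k=edge(white,np.arange(180,460,5));a=onz(p,(180,np.polyval(k,180)),zt);b=onz(p,(460,np.polyval(k,460)),zt);v=a-b
print("plate y- edge",(a-tcp)@Y*1e3,(b-tcp)@Y*1e3,"ang rel stand",np.degrees(np.arctan2(v@Y,v@X)))
grey=((abs(hsv[...,0].astype(int)-85)<30)&(hsv[...,1]>12)&(hsv[...,2]>100)).astype(np.uint8)
cc=np.arange(210,420,5);k=edge(grey,cc);a=onz(p,(210,np.polyval(k,210)),.06);b=onz(p,(415,np.polyval(k,415)),.06);v=a-b
print("stand y- edge rel home Y",(a-hom)@Y*1e3,(b-hom)@Y*1e3,"ang",np.degrees(np.arctan2(v@Y,v@X)))
row=np.arange(80,120,5);r=[639-np.argmax(grey[y,::-1]) for y in row]
print("front X",[round((onz(p,(q,y),.06)-hom)@X*1e3,1) for q,y in zip(r,row)])
dark=hsv[...,2]<70
l=[np.flatnonzero(dark[y,100:220])[-1]+100 for y in row];print(l,"lip X",[round((onz(p,(q,y),.083)-hom)@X*1e3,1) for q,y in zip(l,row)])
E
python3 m.py
```

```text
(315, 168) [ 94  23 169] (250, 168) [116   8 238] (315, 90) [ 86  22 163] (150, 90) [12 24 54] (250, 40) [ 10 120 113] 
hole px [313.77680312 168.63937622] [  11   11   36   36 1026]
hole rel tcp in stand axes mm 0.23828599307996917 -58.80551184454181
plate y- edge -78.9877103593204 -78.95354393729141 ang rel stand -0.015730409488874945
stand y- edge rel home Y -113.73464477477378 -114.59887057721208 ang 0.3666907519283282
front X [np.float64(-100.2), np.float64(-99.8), np.float64(-100.1), np.float64(-99.7), np.float64(-100.0), np.float64(-100.3), np.float64(-100.6), np.float64(-100.2)]
[np.int64(182), np.int64(182), np.int64(183), np.int64(183), np.int64(184), np.int64(184), np.int64(184), np.int64(185)] lip X [np.float64(58.6), np.float64(58.8), np.float64(58.5), np.float64(58.8), np.float64(58.5), np.float64(58.7), np.float64(59.0), np.float64(58.7)]
```

```bash
python3 -m pendant '[{"x":0,"y":-0.002,"z":-0.05,"rx":0,"ry":0,"rz":0,"claw":0},{"x":0,"y":-0.002,"z":-0.11,"rx":0,"ry":0,"rz":0,"claw":0},{"x":0,"y":-0.002,"z":-0.17,"rx":0,"ry":0,"rz":0,"claw":0},{"x":0,"y":-0.002,"z":-0.22,"rx":0,"ry":0,"rz":0,"claw":0},{"x":0,"y":-0.002,"z":-0.27,"rx":0,"ry":0,"rz":0,"claw":0},{"x":0,"y":-0.002,"z":-0.3,"rx":0,"ry":0,"rz":0,"claw":0},{"x":0,"y":-0.002,"z":-0.316,"rx":0,"ry":0,"rz":0,"claw":0},{"x":0,"y":-0.002,"z":-0.316,"rx":0,"ry":0,"rz":0,"claw":0}]'
python3 -m pendant '[{"x":0,"y":0,"z":-0.003,"rx":0,"ry":0,"rz":0,"claw":0},{"x":0,"y":0,"z":-0.006,"rx":0,"ry":0,"rz":0,"claw":0},{"x":0,"y":0,"z":-0.009,"rx":0,"ry":0,"rz":0,"claw":0},{"x":0,"y":0,"z":-0.012,"rx":0,"ry":0,"rz":0,"claw":0},{"x":0,"y":0,"z":-0.014,"rx":0,"ry":0,"rz":0,"claw":0},{"x":0,"y":0,"z":-0.016,"rx":0,"ry":0,"rz":0,"claw":0},{"x":0,"y":0,"z":-0.016,"rx":0,"ry":0,"rz":0,"claw":0},{"x":0,"y":0,"z":-0.016,"rx":0,"ry":0,"rz":0,"claw":0}]'
python3 -c "
from h import *
s=sense();print(s['tcp_pos'],s['moment'])"
```

```text
time_s: 11.1
tcp_pos: [0.4701, -0.195, 0.0875]
ee_rot: [[-0.265, -0.964, -0.0], [-0.964, 0.265, -0.0], [0.0, -0.0, -1.0]]
wrist_force: [0.2, -0.2, -3.5]
gripper_width: 0.156
gripper_force: 30.0
time_s: 12.1
tcp_pos: [0.4701, -0.195, 0.0838]
ee_rot: [[-0.265, -0.964, 0.0], [-0.964, 0.265, -0.0], [0.0, -0.0, -1.0]]
wrist_force: [-1.0, 0.9, -0.7]
gripper_width: 0.156
gripper_force: 30.0
[ 0.47005073 -0.19496456  0.08375423] [ 0.20898035  0.32328664 -0.03040951]
```

Contact came at z = 0.0838, as predicted for riding on the studs. I'll press lightly and slide.

```bash
python3 -m pendant '[{"x":0,"y":0,"z":-0.002,"rx":0,"ry":0,"rz":0,"claw":0},{"x":0.009,"y":-0.0025,"z":-0.003,"rx":0,"ry":0,"rz":0,"claw":0},{"x":0.018,"y":-0.005,"z":-0.003,"rx":0,"ry":0,"rz":0,"claw":0},{"x":0.027,"y":-0.0075,"z":-0.003,"rx":0,"ry":0,"rz":0,"claw":0},{"x":0.036,"y":-0.01,"z":-0.003,"rx":0,"ry":0,"rz":0,"claw":0},{"x":0.045,"y":-0.0125,"z":-0.003,"rx":0,"ry":0,"rz":0,"claw":0},{"x":0.054,"y":-0.015,"z":-0.003,"rx":0,"ry":0,"rz":0,"claw":0},{"x":0.054,"y":-0.015,"z":-0.003,"rx":0,"ry":0,"rz":0,"claw":0}]'
python3 -c "
from h import *
s=sense();print(s['tcp_pos'],s['moment'],s['wrist_force'])"
```

```text
time_s: 13.1
tcp_pos: [0.4823, -0.1989, 0.0837]
ee_rot: [[-0.265, -0.964, -0.003], [-0.964, 0.265, -0.0], [0.001, 0.003, -1.0]]
wrist_force: [-5.1, 1.4, 7.6]
gripper_width: 0.16
gripper_force: 30.0
[ 0.48231681 -0.19893645  0.0836881 ] [0.37124665 1.68618877 0.06287862] [-5.1187089   1.43062134  7.5701589 ]
```

```bash
python3 -m pendant '[{"x":0.004,"y":-0.001,"z":0,"rx":0,"ry":0,"rz":0,"claw":0},{"x":0.008,"y":-0.002,"z":0,"rx":0,"ry":0,"rz":0,"claw":0},{"x":0.012,"y":-0.003,"z":0,"rx":0,"ry":0,"rz":0,"claw":0},{"x":0.016,"y":-0.004,"z":0,"rx":0,"ry":0,"rz":0,"claw":0},{"x":0.02,"y":-0.005,"z":0,"rx":0,"ry":0,"rz":0,"claw":0},{"x":0.024,"y":-0.006,"z":-0.001,"rx":0,"ry":0,"rz":0,"claw":0},{"x":0.027,"y":-0.007,"z":-0.002,"rx":0,"ry":0,"rz":0,"claw":0},{"x":0.027,"y":-0.007,"z":-0.002,"rx":0,"ry":0,"rz":0,"claw":0}]'
python3 -c "
from h import *
s=sense();print(s['tcp_pos'],s['moment'],s['wrist_force'])"
```

```text
time_s: 14.1
tcp_pos: [0.4906, -0.2004, 0.0818]
ee_rot: [[-0.265, -0.964, -0.0], [-0.964, 0.265, 0.0], [-0.0, 0.0, -1.0]]
wrist_force: [0.8, 0.1, -3.2]
gripper_width: 0.155
gripper_force: 30.0
[ 0.49055933 -0.20040517  0.08176518] [ 0.02271878  0.08625013 -0.03635407] [ 0.79426721  0.06786994 -3.22138999]
```

The support force has gone (-3.2 N, the free-hanging value) and z has dropped, so both holes are over the studs. I'll lower.

```bash
python3 -m pendant '[{"x":0,"y":0,"z":-0.004,"rx":0,"ry":0,"rz":0,"claw":0},{"x":0,"y":0,"z":-0.008,"rx":0,"ry":0,"rz":0,"claw":0},{"x":0,"y":0,"z":-0.012,"rx":0,"ry":0,"rz":0,"claw":0},{"x":0,"y":0,"z":-0.016,"rx":0,"ry":0,"rz":0,"claw":0},{"x":0,"y":0,"z":-0.019,"rx":0,"ry":0,"rz":0,"claw":0},{"x":0,"y":0,"z":-0.021,"rx":0,"ry":0,"rz":0,"claw":0},{"x":0,"y":0,"z":-0.022,"rx":0,"ry":0,"rz":0,"claw":0},{"x":0,"y":0,"z":-0.022,"rx":0,"ry":0,"rz":0,"claw":0}]'
python3 -c "
from h import *
s=sense();print(s['tcp_pos'],s['moment'],s['wrist_force'])"
```

```text
time_s: 15.1
tcp_pos: [0.4907, -0.2004, 0.0769]
ee_rot: [[-0.265, -0.964, 0.001], [-0.964, 0.265, -0.0], [-0.0, -0.001, -1.0]]
wrist_force: [2.0, 1.1, -2.4]
gripper_width: 0.161
gripper_force: 30.0
[ 0.49068319 -0.20039755  0.0769251 ] [ 0.47415623 -0.4498019   0.09727737] [ 2.01919472  1.11965021 -2.36620047]
```

```bash
python3 -m pendant '[{"x":0,"y":0,"z":-0.002,"rx":0,"ry":0,"rz":0,"claw":0},{"x":0,"y":0,"z":-0.004,"rx":0,"ry":0,"rz":0,"claw":0},{"x":0,"y":0,"z":-0.004,"rx":0,"ry":0,"rz":0,"claw":0},{"x":0,"y":0,"z":-0.004,"rx":0,"ry":0,"rz":0,"claw":0},{"x":0,"y":0,"z":-0.004,"rx":0,"ry":0,"rz":0,"claw":0},{"x":0,"y":0,"z":-0.004,"rx":0,"ry":0,"rz":0,"claw":0},{"x":0,"y":0,"z":-0.004,"rx":0,"ry":0,"rz":0,"claw":0},{"x":0,"y":0,"z":-0.004,"rx":0,"ry":0,"rz":0,"claw":0}]'
python3 -c "
from h import *
s=sense();print(s['tcp_pos'],s['moment'],s['wrist_force'])
p=capture('wrist');d=capture('side')
cv2.imwrite('pics/post.png',np.hstack([cv2.resize(p['color'],(400,300)),cv2.resize(d['color'][140:290,320:520],(400,300))])[:,:,::-1])"
```

```text
time_s: 16.1
tcp_pos: [0.4907, -0.2005, 0.0768]
ee_rot: [[-0.265, -0.964, 0.001], [-0.964, 0.265, -0.0], [0.0, -0.001, -1.0]]
wrist_force: [-0.6, 4.1, 6.1]
gripper_width: 0.153
gripper_force: 30.0
[ 0.49068747 -0.20046288  0.07675879] [1.05284002 0.16116056 0.02300424] [-0.55120127  4.09933843  6.08206874]
```

View pics/post.png

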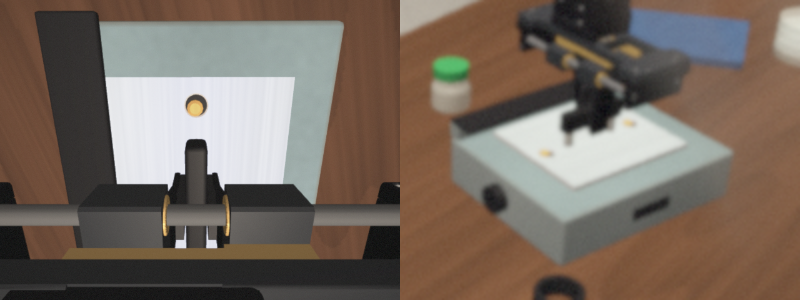

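The plate bottomed out at z = 0.0768: it stands firm under pressing, both studs show through the holes, and its back edge is under the lip. I'll release and retreat.

```bash
python3 -m pendant '[{"x":0,"y":0,"z":0.003,"rx":0,"ry":0,"rz":0,"claw":0},{"x":0,"y":0,"z":0.004,"rx":0,"ry":0,"rz":0,"claw":0.1},{"x":0,"y":0,"z":0.004,"rx":0,"ry":0,"rz":0,"claw":0.45},{"x":0,"y":0,"z":0.004,"rx":0,"ry":0,"rz":0,"claw":0.45},{"x":0,"y":0,"z":0.004,"rx":0,"ry":0,"rz":0,"claw":0.45},{"x":0,"y":0,"z":0.004,"rx":0,"ry":0,"rz":0,"claw":0.45},{"x":0,"y":0,"z":0.004,"rx":0,"ry":0,"rz":0,"claw":0.45},{"x":0,"y":0,"z":0.004,"rx":0,"ry":0,"rz":0,"claw":0.45}]'
python3 -m pendant '[{"x":0,"y":0,"z":0.05,"rx":0,"ry":0,"rz":0,"claw":0.45},{"x":0,"y":0,"z":0.12,"rx":0,"ry":0,"rz":0,"claw":0.45},{"x":0,"y":0,"z":0.2,"rx":0,"ry":0,"rz":0,"claw":0.45},{"x":0,"y":0,"z":0.3,"rx":0,"ry":0,"rz":0,"claw":0.45},{"x":0,"y":0,"z":0.4,"rx":0,"ry":0,"rz":0,"claw":0.45},{"x":0,"y":0.1,"z":0.5,"rx":0,"ry":0,"rz":0,"claw":0.45},{"x":0,"y":0.2,"z":0.6,"rx":0,"ry":0,"rz":0,"claw":0.45},{"x":0,"y":0.3,"z":0.6,"rx":0,"ry":0,"rz":0,"claw":0.45}]'
python3 -c "
from h import *
p=capture('wrist');d=capture('side')
cv2.imwrite('pics/end.png',np.vstack([np.hstack([cv2.resize(p['color'],(400,300)),cv2.resize(d['color'][140:290,320:520],(400,300))])])[:,:,::-1])"
```

```text
time_s: 17.2
tcp_pos: [0.4903, -0.2005, 0.0768]
ee_rot: [[-0.265, -0.964, -0.0], [-0.964, 0.265, -0.0], [0.0, 0.0, -1.0]]
wrist_force: [0.5, 1.1, -0.6]
gripper_width: 0.448
gripper_force: 0.0
time_s: 18.2
tcp_pos: [0.4916, -0.1249, 0.2302]
ee_rot: [[-0.265, -0.964, 0.006], [-0.964, 0.265, -0.0], [-0.001, -0.006, -1.0]]
wrist_force: [0.1, 0.8, -0.0]
gripper_width: 0.454
gripper_force: 0.0
```

View pics/end.png

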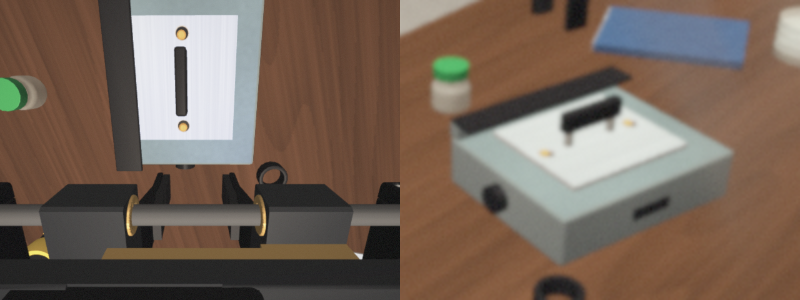

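The plate lies flat, with both studs in its holes at (181,34) and (183,126) and its back edge under the lip. The robot is clear of it.

```bash
python3 -c "
from station import *
print(finish_job())"
```

```text
the job is handed in; nothing more can be done
None
```

The plate is lying flat and fully home over the lamp window, with both studs through its holes and its back edge under the lip; it was released, nothing else on the desk was touched, and I handed the job in at about 18 s of the 48 s allowed.

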